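# Clamp the loose rail onto the pastry board

## Task

The raised rail has come off the little pastry board and has to be clamped for repair. Stand the rail upright on the clamp bed, flush along the board's free long edge with the ends even, then crank the clamp handle clockwise until the sliding jaw presses rail and board tight against the fixed jaw, and let go. Leave the honey jar, the salt shaker and the cup where they are.

Things in the scene. Friction and masses are not known exactly. Their poses are not given: they have to be found in the camera images.
- clamp: Grey bench clamp, fixed. Origin at table level. Bed 170 mm (x) by 380 mm (y, -180 to +200), its top 12 mm above the table. At -y stands the fixed jaw (160 mm along x, top at z=47 mm), clamping face at y=-145 mm; at +y a gear housing (64 x 52 mm, top z=78 mm, centred on y=165 mm) with the crank; between them the sliding jaw moves along y. Its place and yaw vary.
- jaw: Sliding jaw of the clamp, 160 mm along x, 24 mm thick, 35 mm high, a toothed bar at its back. Its front is a steel plate on springs that yields up to 5 mm (6 N a mm) when it presses. Origin: middle of the unpressed plate's face, level with the bed's top; the face looks to -y, to the board. Axes as the clamp's. It moves 40 mm to -y for each clockwise turn of the crank.
- crank (a joint): Crank angle in rad: 0 with the jaw fully open (jaw face at y=+75 mm of the clamp), growing clockwise seen from above, which closes the jaw (6.37 mm a rad). At 0 its arm points to -x of the clamp. Stiff (about 4 N at the handle), stays where it is left; 1.7 to 2.5 turns close the clamp.
- crank_grip (a point): Middle of the crank's upright round wooden handle, 22 mm thick, 50 mm tall (top 23 mm above this point, foot 27 mm below it, just over the flat crank arm). It spins freely on its pin, so it can be pinched from above and led round a circle of 50 mm radius without turning the gripper.
- crank_axis (a point): Point on the upright crank axis at the height of the handle's middle.
- board: Loose wooden pastry board lying flat on the clamp bed, 150 mm (x) by 110 mm (y) by 16 mm thick. Origin: centre of its underside. Its -y edge is turned to the fixed jaw, some mm off it; its +y edge (y=+55 mm) is the free edge to which the rail belongs.
- rail: Loose wooden rail, 150 mm long (x), 18 mm wide (y), 54 mm tall (z), standing on its narrow long face on the table, to the left or right of the clamp. Origin: centre of its underside. It is the same all round, so either long side may face the board. Held by its upper part, the fingers pass over the board.
- honey_jar: Honey jar with a lid, 68 mm across, 112 mm tall, origin at the centre of its underside. Leave it alone.
- salt_shaker: Salt shaker, 44 mm across, 90 mm tall, origin at the centre of its underside. It stands so close beside one half of the rail that a finger hardly fits between; the other half is free. Leave it alone.
- cup: Patterned cup with a handle, 81 x 108 mm, 74 mm tall, origin at the centre of its underside. Leave it alone.
Not all that is in view belongs to the job. Leave any orange look-alike of the board alone.

How it is judged (in metres and radians):
On the way, in this order (a step that is already met when the one before it is completed fails the run):
1. the rail stands upright on the clamp bed along the board's free edge: gap under 8 mm, within 0.1 rad of parallel, ends even within 8 mm (y of rail in the frame of board between 0.06 and 0.072 m and x of rail in the frame of board between -0.008 and 0.008 m and angle between the x axis of rail and the x axis of board, either way round below 0.1 rad and angle between rail's own z axis and vertical below 0.1 rad and z of rail in the frame of clamp below 0.018 m), for 0.2 s.
2. the sliding jaw presses on the rail (contact force between jaw and rail above 5 N), for 0.2 s.
At the end, for the whole second after the job is handed in: The sliding jaw presses the rail, and the rail the board, with more than 5 N; the board is home against the fixed jaw (within 3 mm); the rail stands upright (0.08 rad) on the bed flush against the board's free edge (gap under 3 mm, parallel within 0.04 rad), ends even within 7 mm; all is at rest (contact force between jaw and rail above 5 N and contact force between rail and board above 5 N and y of board in the frame of clamp below -0.087 m and y of rail in the frame of board between 0.06 and 0.067 m and x of rail in the frame of board between -0.007 and 0.007 m and angle between the x axis of rail and the x axis of board, either way round below 0.04 rad and angle between rail's own z axis and vertical below 0.08 rad and angle between board's own z axis and vertical below 0.05 rad and z of rail in the frame of clamp below 0.018 m and linear speed of rail below 0.02 m/s); the robot touches nothing.
It fails at once if the honey jar is moved by more than 20 mm (distance of honey_jar from where it was at the start of the episode above 0.02 m).
It fails at once if the salt shaker is moved by more than 20 mm (distance of salt_shaker from where it was at the start of the episode above 0.02 m).
It fails at once if the cup is moved by more than 20 mm (distance of cup from where it was at the start of the episode above 0.02 m).
It also fails if it takes over 72 s, if anything falls off the work surface, if the arm or the gripper's body presses on something with over 40 N, if the wrist force passes 120 N, or if a joint passes its speed limit or range.

## Robot

A 7-joint arm with a two-finger parallel gripper is mounted at the origin on the work surface; the furniture and walls round the work are solid. World frame = base frame: x ahead of the robot, y to its left, z up, the work surface at z = 0. Lengths are in mm, angles in rad, forces in N, time in s.
With the tool pointing down it reaches from about 400 to 875 mm from the base axis. Payload 19.3 kg.
Tool frame: the origin (TCP) lies midway between the tips of the shut fingers; the grasp point (between the pads) lies 19 mm behind it; z points along the fingers, y is the line along which they close (so a half turn about z gives the same grasp; the last joint's range is limited). The gripper opens to 85 mm and grips with 20 to 120 N. Pads are 22 mm wide; open, the fingers measure 114 mm over their backs; the gripper's body (76 mm by 85 mm) begins 54 mm behind the grasp point. The pads swing forward as they close: fully open they stand 13 mm farther back than shut.
Start: joints at [1.072, 0.521, -0.036, 1.599, 0.021, 1.021, -0.113], TCP at [259.834, -568.419, 231.291] pointing down, gripper open.
Joint ranges: [-2.91, 2.91], [-0.3, 2.13], [-1.5, 1.42], [0.17, 2.43], [-1.26, 4.41], [0.16, 1.93], [-2.52, 2.52]. Speed limits (rad/s): [1.89, 1.89, 2.39, 2.39, 3.01, 3.01, 3.01].

## Interface

Orientations are given as [roll, pitch, yaw] about the fixed x, y, z axes, in that order (R = Rz(yaw) Ry(pitch) Rx(roll)).
In Python, from station import observe, imaging, ticket gives the robot as it stands.
- The arm moves only by the tool drive_tool, never from a script. Its argument "increments" is a list of rows, each an object with "slide": the shift along the tool's x, y, z in m, a list of three; "yaw": the turn about the tool's z in degrees; "jaw": the closure, from 0 (fully open) to 1 (shut). In form: [{"slide": [x, y, z], "yaw": yaw, "jaw": jaw}, ...]. A call has 1 to 8 rows; each row is the pose to reach, as a shift and turn from the pose commanded when the call began, along the tool's axes at that moment; what a row does not reach only later rows make up. A row lasts 1/12 s, in which the tool goes at most 41.7 mm and 7.16 degrees, less where a joint would pass 70% of its speed; a pose out of reach is approached as far as the arm can. A call with a gripper value outside its range is refused whole. The fingers move at their own pace and stop on an object; "grip_force" is the grip in N (left out, the last holds). Time passes only in rows, so rows that repeat a pose let the fingers close. It gives the time, the measured TCP pose, the force, the opening and the grip force at its end, in the units of the state.
- observe(): the state, without advancing time (a new reading comes with each control period).
- imaging.snapshot(name): name is "scene" or "top" or "wrist"; returns a dict with "frame" (480x640x3 uint8, red, green, blue), "depth" (480x640 float32, mm along the optical axis (not along the pixel's ray), 0 where there is no reading), "camera_matrix" (3x3 intrinsics, pixels), "D" ([k1, k2, p1, p2, k3] as OpenCV has them; the pictures are not rectified), "rvec" (rotation vector, rad) and "tvec" (3), from world to camera coordinates, as OpenCV has them; the wrist camera has in their place "hand_eye" (4x4, takes a point from camera to tool coordinates, whose origin is the TCP and whose axes are the flange's). Camera axes: x right, y down, z forward; pixel columns grow to the right and rows downward; lengths in mm; the calibration is good to about 2 mm. A picture is of the moment at which its call begins: read the wrist's pose just before it.
- ticket.hand_in(): hands the job in; it is judged then, once.
The state is a dict: "clock": time; "joint_pos": joint angles; "joint_vel": joint speeds; "joint_torque": joint torques, N m; "tool_pos": TCP position; "orientation": TCP orientation; "contact_force": force on the tool from outside, world axes, zero at the start; "moment": the same for the moment, N m; "finger_gap": finger opening in mm; "gripper_force": force on a finger pad.
Only numpy, scipy, OpenCV 4.12 (cv2) and the standard library are available. Lean on these libraries where they do the work, as an engineer would, in place of code of your own. Each camera call takes 0.05 s, during which the arm holds its last target. There are 200 camera calls.

## Working session

There is one attempt and no reset: what is moved stays moved. The work goes in short steps, Python scripts to look and compute and a tool call to move; the robot and the scene stay as the last step left them, time stands still between calls to the robot, and variables do not carry over. Pictures are saved under pics/ and viewed, at most 10 in all, crops included, and the job is handed in when it is done.

Besides the shell and the picture viewer there is one more tool, called after "Call:" as name(argument=value, ...), one argument or row to a line, values as JSON. drive_tool: Moves the arm, as the interface text tells. Its arguments: {"type":"object","properties":{"increments":{"type":"array","items":{"type":"object","properties":{"slide":{"type":"array","items":{"type":"number"}},"yaw":{"type":"number"},"jaw":{"type":"number"}}}},"grip_force":{"type":"number"}},"required":["increments"]}

```bash
mkdir -p pics; ls; python3 - <<'E'
from station import observe, imaging
import cv2, pickle
print(observe())
for n in("scene","top"):
    s=imaging.snapshot(n); pickle.dump(s,open(f"{n}0.pkl","wb")); cv2.imwrite(f"pics/{n}0.png",s["frame"][:,:,::-1]); print(n,s["camera_matrix"],s["D"],s["rvec"],s["tvec"])
E
```

```text
pics
{'clock': 0.0, 'joint_pos': array([ 1.07180787,  0.52201712, -0.03630322,  1.60001746,  0.0212005 ,
        1.02110903, -0.11280179]), 'joint_vel': array([ 0.00096877, -0.00047462, -0.0006324 ,  0.00094748,  0.00118186,
        0.001198  ,  0.00145829]), 'joint_torque': array([-1.57605285e-03, -9.27119422e+01,  1.97873734e+00, -3.69932413e+01,
        1.77247199e-02,  8.20844492e-03,  2.61670272e-05]), 'tool_pos': array([ 259.66311807, -568.12358799,  230.72068968]), 'orientation': array([-3.14043066e+00,  9.66578801e-05,  4.28756214e-01]), 'contact_force': array([-0.39322628,  0.12740221,  0.48482805]), 'moment': array([ 0.02435805, -0.01068246,  0.04064884]), 'gripper_force': 0.0, 'finger_gap': 85.4478833181857}
scene [[504.74559239   0.         312.53576246]
 [  0.         504.74559239 241.41431471]
 [  0.           0.           1.        ]] [-0.08043853  0.          0.          0.          0.        ] [ 1.95358499 -0.78109559  0.4271089 ] [-299.68219018  222.67541573 1115.87436729]
top [[558.64646145   0.         325.88715314]
 [  0.         558.64646145 229.33449695]
 [  0.           0.           1.        ]] [-0.0977898  0.         0.         0.         0.       ] [ 2.1551133  -2.20928773  0.08837435] [   5.08512129  404.87021997 1376.20752925]
```

View pics/scene0.png

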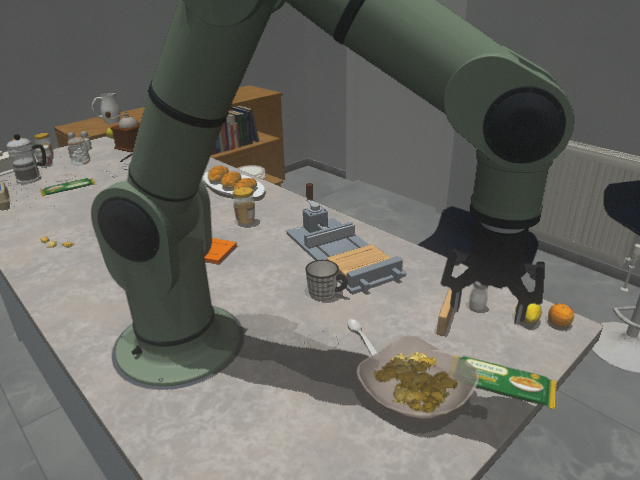

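View pics/top0.png

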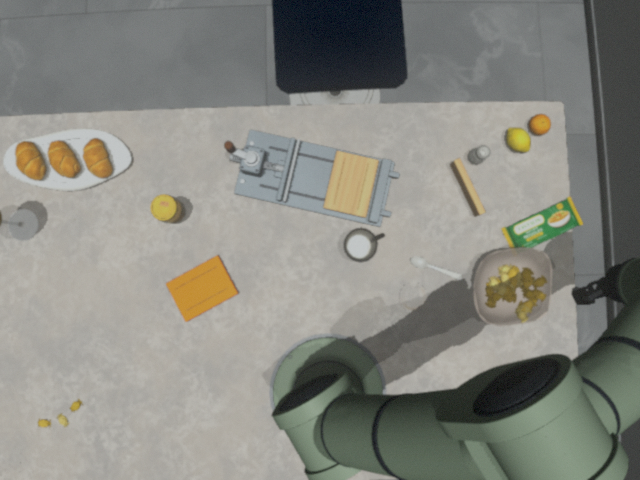

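The top view shows the clamp at (315,175) with its fixed jaw to the right at (385,195) and the board (light wood) at (352,183). The crank handle is at (229,147), the rail at (468,187), and the salt shaker at (480,154), beside the rail's far half. The cup is at (360,245), the jar at (167,208), and the orange decoy at (203,288).

Board candidates: light wood (352,183) and orange (203,288). The first one lies on the clamp bed, so it is the one meant. Next I measure and confirm in a crop.

```bash
cat > h.py <<'E'
import cv2, numpy as np, pickle
def ray(s,uv,z):
    uv=np.asarray(uv,float).reshape(-1,1,2)
    n=cv2.undistortPoints(uv,s["camera_matrix"],np.asarray(s["D"]))[:,0]
    R=cv2.Rodrigues(s["rvec"])[0]; c=-R.T@np.ravel(s["tvec"])
    d=np.c_[n,np.ones(len(n))]@R
    return c+d*((z-c[2])/d[:,2])[:,None]
def proj(s,p):
    return cv2.projectPoints(np.asarray(p,float).reshape(-1,3),s["rvec"],s["tvec"],s["camera_matrix"],np.asarray(s["D"]))[0][:,0]
def rect(s,m,z,box):
    x0,y0,x1,y1=box; mm=np.zeros_like(m); mm[y0:y1,x0:x1]=m[y0:y1,x0:x1]
    cs,_=cv2.findContours(mm,cv2.RETR_EXTERNAL,cv2.CHAIN_APPROX_NONE); c=max(cs,key=cv2.contourArea)
    w=ray(s,c.reshape(-1,2),z)[:,:2]
    (cx,cy),(a,b),t=cv2.minAreaRect(w.astype(np.float32))
    if a<b: a,b,t=b,a,t+90
    return np.round([cx,cy,a,b,(t+90)%180-90],1)
def wood(s):
    hsv=cv2.cvtColor(s["frame"],cv2.COLOR_RGB2HSV)
    return cv2.inRange(hsv,(8,75,90),(28,255,255))
E
python3 - <<'E'
from h import *
s=pickle.load(open("top0.pkl","rb")); m=wood(s)
print("board",rect(s,m,28,(315,140,390,225)))
print("rail",rect(s,m,54,(440,150,495,225)))
hs=cv2.cvtColor(s["frame"],cv2.COLOR_RGB2HSV)
for p in [(229,147),(252,158),(469,190),(350,180),(290,170),(270,180)]: print(p,hs[p[1],p[0]],s["depth"][p[1],p[0]])
c=s["frame"][110:240,215:505,::-1]; c=cv2.resize(c,None,fx=2.7,fy=2.7,interpolation=cv2.INTER_CUBIC); cv2.imwrite("pics/crop.png",c)
E
```

```text
board [516.7 -69.6 147.2 107.3 -14.5]
rail [ 499.3 -356.9  145.3   21.7   22.6]
(229, 147) [ 11  98 109] 1281.9001
(252, 158) [ 90   7 189] 1331.0078
(469, 190) [ 22  85 186] 1365.4803
(350, 180) [ 22  90 193] 1388.3104
(290, 170) [ 90  10 151] 1374.3973
(270, 180) [ 99  22 162] 1404.4327
```

View pics/crop.png

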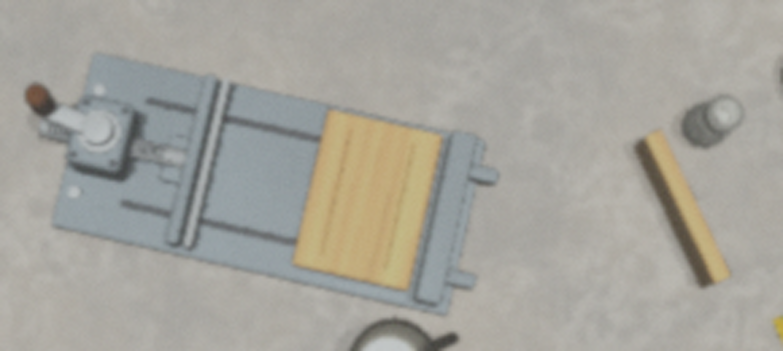

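The crop confirms the board on the bed at crop (370,200), with the jaw bar at (205,165) and the brown handle at (38,100). The rail runs (650,140)–(715,280), with the shaker beside its far half, so the near half is free.

```bash
cat >> h.py <<'E'
def cloud(s):
    v,u=np.mgrid[0:480,0:640]; n=cv2.undistortPoints(np.stack([u,v],-1).reshape(-1,1,2).astype(float),s["camera_matrix"],np.asarray(s["D"]))[:,0]
    d=s["depth"].reshape(-1,1); R=cv2.Rodrigues(s["rvec"])[0]
    return ((np.c_[n,np.ones(len(n))]*d-np.ravel(s["tvec"]))@R).reshape(480,640,3)
E
python3 - <<'E'
from h import *
np.set_printoptions(suppress=True,precision=1)
s=pickle.load(open("top0.pkl","rb")); P=cloud(s)
yaw=np.radians(-14.5)
for n,b in dict(handle=(220,138,240,158),housing=(236,140,272,180),jaw=(274,130,306,208),fixed=(366,150,398,226),bed=(236,128,380,220),board=(330,150,376,215),rail=(445,155,490,220),salt=(465,140,495,168)).items():
    q=P[b[1]:b[3],b[0]:b[2]].reshape(-1,3); z=q[:,2]
    lo,hi=dict(handle=(112,200),housing=(70,84),jaw=(40,52),fixed=(40,52),bed=(8,16),board=(23,33),rail=(46,62),salt=(60,110))[n]
    k=q[(z>lo)&(z<hi)]; print(n,len(k),k.mean(0),k[:,2].max(),np.percentile(k,50,0))
    if len(k)>20: 
        (c,sz,t)=cv2.minAreaRect(k[:,:2].astype(np.float32)); print("  rect",np.round(c,1),np.round(sz,1),round(t,1))
E
```

```text
handle 94 [594.8 214.8 135.2] 145.32232609207028 [593.9 214.1 138.7]
  rect [595.7 215.8] [20.8 20.1] 89.7
housing 365 [574.5 168.2  75.2] 83.94047094617854 [569.6 166.8  75.1]
  rect [577.5 176.4] [65.5 63.7] 74.5
jaw 531 [554.4  88.1  46.6] 51.99749359060928 [556.4  87.8  46.8]
  rect [556.8  96.4] [ 46.2 160.6] 75.8
fixed 613 [ 495.2 -139.    46.4] 51.94713226487873 [ 494.2 -139.    46.4]
  rect [ 496.  -139.3] [ 24.5 160.2] 75.7
bed 3996 [546.1  68.6  12. ] 15.99601909981074 [539.1  60.7  12. ]
  rect [550.  36.] [362.2 229.9] 86.8
board 2244 [518.8 -71.4  27.8] 32.977180977115964 [519.7 -70.6  27.9]
  rect [516.2 -72.2] [116.4 151.1] 76.3
rail 496 [ 504.1 -361.3   52.9] 60.97477124965814 [ 503.8 -361.8   52.8]
  rect [ 510.5 -385.1] [150.   74.4] 21.5
salt 178 [ 577.9 -388.6   82. ] 93.03557606125868 [ 577.  -388.1   83.8]
  rect [ 579.6 -391.5] [33.4 34. ] 22.2
```

Call:
drive_tool(
  increments=[
    {"slide": [0.038,-0.0125,0],"yaw": 0,"jaw": 0},
    {"slide": [0.076,-0.025,0],"yaw": 0,"jaw": 0},
    {"slide": [0.114,-0.037,0],"yaw": 0,"jaw": 0},
    {"slide": [0.152,-0.05,0],"yaw": 0,"jaw": 0},
    {"slide": [0.19,-0.062,0],"yaw": 0,"jaw": 0},
    {"slide": [0.228,-0.075,0],"yaw": 0,"jaw": 0},
    {"slide": [0.272,-0.089,0],"yaw": 0,"jaw": 0},
    {"slide": [0.272,-0.089,0],"yaw": 0,"jaw": 0},
  ],
)

```text
clock: 0.77
tool_pos: [475.9, -367.8, 231.0]
orientation: [-3.14, -0.003, 0.437]
contact_force: [0.9, -0.1, 0.7]
finger_gap: 85.5
gripper_force: 0.0
```

```bash
cat >> h.py <<'E'
def wrist(name=None):
    from station import observe, imaging
    from scipy.spatial.transform import Rotation as Ro
    o=observe(); s=imaging.snapshot("wrist")
    T=np.eye(4); T[:3,:3]=Ro.from_euler("xyz",o["orientation"]).as_matrix(); T[:3,3]=o["tool_pos"]
    C=np.linalg.inv(T@np.asarray(s["hand_eye"])); s["rvec"]=cv2.Rodrigues(C[:3,:3])[0]; s["tvec"]=C[:3,3]; s["o"]=o
    if name: pickle.dump(s,open(name+".pkl","wb")); cv2.imwrite(f"pics/{name}.png",s["frame"][:,:,::-1])
    return s
E
python3 - <<'E'
from h import *
np.set_printoptions(suppress=True,precision=3)
s=wrist("w1"); o=s["o"]; print(o["tool_pos"],o["orientation"])
P=cloud(s); m=(P[...,2]>48)&(P[...,2]<58)
m=cv2.bitwise_and(m.astype(np.uint8)*255,wood(s)); print(m.sum()/255)
print("rail by top depth",rect(s,m,54,(0,0,640,480)))
E
```

```text
[ 475.889 -367.835  231.027] [-3.14  -0.003  0.437]
6880.0
rail by top depth [ 619.1 -497.1   46.4   38.9   34.2]
```

View pics/w1.png

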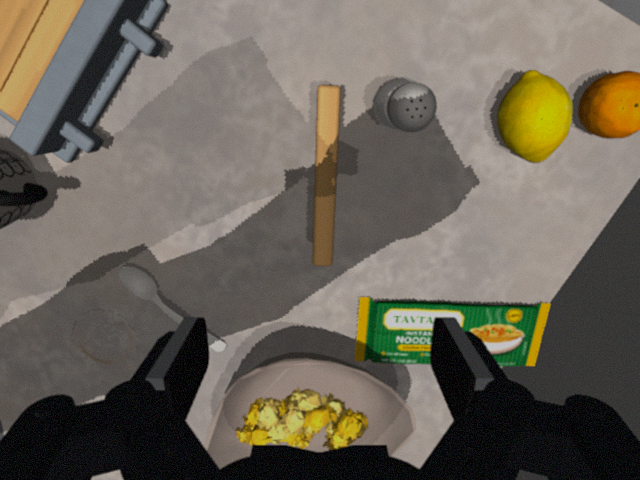

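The wrist view shows the rail upright at (328,175), spanning rows 85–265, with the shaker beside its far half at (407,105). The near half is free.

```bash
python3 - <<'E'
from h import *
np.set_printoptions(suppress=True,precision=2)
s=pickle.load(open("w1.pkl","rb"))
m=cv2.inRange(cv2.cvtColor(s["frame"],cv2.COLOR_RGB2HSV),(5,90,40),(30,255,255)); P=cloud(s)
box=(295,70,360,280)
q=P[box[1]:box[3],box[0]:box[2]]; mm=m[box[1]:box[3],box[0]:box[2]]>0
k=q[mm&(q[...,2]>49)&(q[...,2]<60)]; print(len(k),np.median(k[:,2]))
(c,sz,t)=cv2.minAreaRect(k[:,:2].astype(np.float32)); print(c,sz,t)
print(rect(s,m,54,box), "tcp",proj(s,s["o"]["tool_pos"]), proj(s,[475.9,-367.8,0]))
# shaker
b=P[70:140,365:445].reshape(-1,3); b=b[b[:,2]>80]; print("salt",cv2.minEnclosingCircle(b[:,:2].astype(np.float32)),np.median(b,0))
E
```

```text
3830 54.24137262925065
(500.73553466796875, -361.9481201171875) (148.60784912109375, 17.653732299804688) 23.184799194335938
[ 500.8 -361.8  148.2   17.7   23.1] tcp [[317.35 320.51]] [[319.04 197.07]]
salt ((569.2855224609375, -370.3187561035156), 40.68175506591797) [ 579.   -391.16   86.95]
```

Call:
drive_tool(
  increments=[
    {"slide": [0,0,0],"yaw": 0,"jaw": 0.4},
    {"slide": [0,0,0],"yaw": 0,"jaw": 0.4},
  ],
)

```text
clock: 0.98
tool_pos: [469.5, -375.0, 231.1]
orientation: [-3.141, 0.001, 0.428]
contact_force: [-0.0, -0.3, -0.9]
finger_gap: 64.0
gripper_force: 0.0
```

```bash
python3 - <<'E'
from h import *
np.set_printoptions(suppress=True,precision=2)
s=wrist("w2"); print(s["o"]["tool_pos"],s["o"]["orientation"])
m=cv2.inRange(cv2.cvtColor(s["frame"],cv2.COLOR_RGB2HSV),(5,90,40),(30,255,255))
c=proj(s,[500.7,-361.9,54])[0].astype(int); box=(c[0]-40,c[1]-110,c[0]+40,c[1]+110); print(c,rect(s,m,54,box))
E
```

```text
[ 469.45 -375.02  231.07] [-3.14  0.    0.43]
[319 170] [ 500.6 -361.9  147.9   17.7   23.1]
```

Call:
drive_tool(
  increments=[
    {"slide": [0,0,0.04],"yaw": 1.4,"jaw": 0.4},
    {"slide": [0,0,0.08],"yaw": 1.4,"jaw": 0.4},
    {"slide": [0,0,0.12],"yaw": 1.4,"jaw": 0.4},
    {"slide": [0,0,0.15],"yaw": 1.4,"jaw": 0.4},
    {"slide": [0,0,0.175],"yaw": 1.4,"jaw": 0.4},
    {"slide": [0,0,0.195],"yaw": 1.4,"jaw": 0.4},
    {"slide": [0,0,0.207],"yaw": 1.4,"jaw": 0.4},
    {"slide": [0,0,0.207],"yaw": 1.4,"jaw": 0.4},
  ],
)

```text
clock: 1.7
tool_pos: [468.5, -374.5, 22.1]
orientation: [-3.139, 0.002, 0.403]
contact_force: [-0.0, 0.1, 0.1]
finger_gap: 51.1
gripper_force: 0.0
```

Call:
drive_tool(
  increments=[
    {"slide": [0,0,0],"yaw": 0,"jaw": 0.5},
    {"slide": [0,0,0],"yaw": 0,"jaw": 0.7},
    {"slide": [0,0,0],"yaw": 0,"jaw": 0.9},
    {"slide": [0,0,0],"yaw": 0,"jaw": 1},
    {"slide": [0,0,0],"yaw": 0,"jaw": 1},
    {"slide": [0,0,0],"yaw": 0,"jaw": 1},
    {"slide": [0,0,0],"yaw": 0,"jaw": 1},
    {"slide": [0,0,0],"yaw": 0,"jaw": 1},
  ],
  grip_force=60,
)

```text
clock: 2.37
tool_pos: [470.7, -375.0, 25.8]
orientation: [3.14, -0.001, 0.404]
contact_force: [-1.4, 0.8, 8.4]
finger_gap: 17.2
gripper_force: 58.6
```

Call:
drive_tool(
  increments=[
    {"slide": [0,0,-0.02],"yaw": 0,"jaw": 1},
    {"slide": [0,0,-0.055],"yaw": 0,"jaw": 1},
    {"slide": [0,0,-0.09],"yaw": 0,"jaw": 1},
    {"slide": [0,0,-0.125],"yaw": 0,"jaw": 1},
    {"slide": [0,0,-0.155],"yaw": 0,"jaw": 1},
    {"slide": [0.014,-0.026,-0.155],"yaw": 5,"jaw": 1},
    {"slide": [0.03,-0.056,-0.155],"yaw": 10,"jaw": 1},
    {"slide": [0.047,-0.088,-0.155],"yaw": 15,"jaw": 1},
  ],
)

```text
clock: 3.03
tool_pos: [478.7, -274.7, 180.6]
orientation: [3.14, -0.002, 0.136]
contact_force: [1.2, 1.5, -1.0]
finger_gap: 17.4
gripper_force: 58.8
```

Call:
drive_tool(
  increments=[
    {"slide": [0.009,-0.038,0],"yaw": 4,"jaw": 1},
    {"slide": [0.018,-0.076,0],"yaw": 8,"jaw": 1},
    {"slide": [0.027,-0.114,0],"yaw": 12,"jaw": 1},
    {"slide": [0.036,-0.152,0],"yaw": 16,"jaw": 1},
    {"slide": [0.045,-0.19,0],"yaw": 20,"jaw": 1},
    {"slide": [0.054,-0.228,0],"yaw": 22.4,"jaw": 1},
    {"slide": [0.06,-0.255,0],"yaw": 22.4,"jaw": 1},
    {"slide": [0.063,-0.27,0],"yaw": 22.4,"jaw": 1},
  ],
)

```text
clock: 3.7
tool_pos: [503.0, 5.3, 180.2]
orientation: [-3.14, -0.001, -0.245]
contact_force: [0.6, -0.1, -1.3]
finger_gap: 16.9
gripper_force: 58.8
```

Call:
drive_tool(
  increments=[
    {"slide": [0,0,0],"yaw": 0,"jaw": 1},
    {"slide": [0,0,0],"yaw": 0,"jaw": 1},
    {"slide": [0,0,0],"yaw": 0,"jaw": 1},
  ],
)

```text
clock: 3.95
tool_pos: [502.8, 0.4, 179.8]
orientation: [3.142, -0.001, -0.249]
contact_force: [0.3, -0.2, -1.2]
finger_gap: 17.3
gripper_force: 58.8
```

```bash
python3 - <<'E'
from h import *
s=wrist("w3"); print(s["o"]["tool_pos"],s["o"]["orientation"])
E
```

```text
[5.02821826e+02 3.83460805e-01 1.79762811e+02] [ 3.14150752e+00 -6.78866469e-04 -2.49120794e-01]
```

View pics/w3.png

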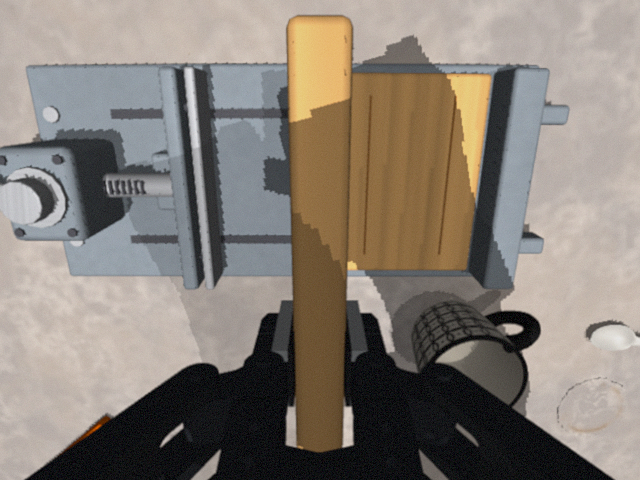

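The view shows the rail held centrally, columns 288–352. The board is at right with corners near (490,75) and (470,270), and the jaw plate is at (200,175). I now measure rail-in-hand and board.

```bash
cat > meas.py <<'E'
from h import *
def line(p):
    vx,vy,x,y=cv2.fitLine(p.astype(np.float32),cv2.DIST_HUBER,0,.01,.01).ravel(); return np.array([vx,vy]),np.array([x,y])
def meas(s,rail=True):
    np.set_printoptions(suppress=True,precision=2)
    P=cloud(s); H=cv2.cvtColor(s["frame"],cv2.COLOR_RGB2HSV); w=cv2.inRange(H,(5,90,40),(30,255,255))>0
    b=w&(P[...,2]>22)&(P[...,2]<34); b[:,:int(355)]=False; b[300:]=False
    bb=b.astype(np.uint8); v=np.where(b.any(1))[0]; u=np.where(b.any(0))[0]
    rows=range(v[0]+15,v[-1]-15,4); right=ray(s,[(np.where(b[r])[0].max()+.5,r) for r in rows],28)[:,:2]
    cols=range(375,455,4)
    up=ray(s,[(c,np.where(b[:,c])[0].min()-.5) for c in cols],28)[:,:2]
    lo=ray(s,[(c,np.where(b[:,c])[0].max()+.5) for c in cols],28)[:,:2]
    for n,p in(("right",right),("up",up),("lo",lo)):
        d,c=line(p); print(n,np.degrees(np.arctan(d[1]/d[0])),c)
    return right,up,lo,P,w
if __name__=="__main__":
    s=pickle.load(open("w3.pkl","rb")); right,up,lo,P,w=meas(s)
    a=np.radians(-14.0)
    for a in np.radians([-13.5,-14,-14.5]):
        ex=np.array([np.cos(a),np.sin(a)]); ey=np.array([-ex[1],ex[0]])
        print(np.degrees(a),"span",np.median(up@ex),np.median(lo@ex),"yedge",np.median(right@ey))
        print("  centre",ex*(np.median(up@ex)+np.median(lo@ex))/2+ey*(np.median(right@ey)+55))
    t=w&(P[...,2]>195)&(P[...,2]<225); k=P[t]; print("rail z",np.median(k[:,2]),cv2.minAreaRect(k[:,:2].astype(np.float32)),len(k))
    u=P[15:300,285:356][(w[15:300,285:356])]; print(np.median(u[:,2]))
    z=np.median(k[:,2]); print(rect(s,(t*255).astype(np.uint8),z,(270,0,370,300)),rect(s,(t*255).astype(np.uint8),z,(270,0,370,460)))
E
python3 meas.py
```

```text
right -14.385749 [ 523.95 -128.53]
up 75.97578 [589.98 -86.98]
lo 75.73396 [442.91 -63.34]
-13.5 span 593.9629843756807 445.45695241031285 yedge -2.5509927249699516
  centre [517.59 -70.32]
-14.0 span 593.4975204294774 445.0751269136343 yedge 2.1820059821403257
  centre [517.69 -70.14]
-14.500000000000002 span 592.9553723871602 444.6594072228628 yedge 6.7425126173429994
  centre [517.74 -70.12]
rail z 208.3171412467708 ((535.5606689453125, -8.006147384643555), (18.538061141967773, 147.1608123779297), 75.71131134033203) 24328
208.21163801024463
[566.7 -16.1  81.6  17.6 -14.3] [535.3  -8.2 146.3  17.6 -14.2]
```

Call:
drive_tool(
  increments=[
    {"slide": [-0.002,-0.0015,0.03],"yaw": 0,"jaw": 1},
    {"slide": [-0.002,-0.0015,0.06],"yaw": 0,"jaw": 1},
    {"slide": [-0.002,-0.0015,0.09],"yaw": 0,"jaw": 1},
    {"slide": [-0.002,-0.0015,0.11],"yaw": 0,"jaw": 1},
    {"slide": [-0.002,-0.0015,0.125],"yaw": 0,"jaw": 1},
    {"slide": [-0.002,-0.0015,0.132],"yaw": 0,"jaw": 1},
    {"slide": [-0.002,-0.0015,0.132],"yaw": 0,"jaw": 1},
    {"slide": [-0.002,-0.0015,0.132],"yaw": 0,"jaw": 1},
  ],
)

```text
clock: 4.67
tool_pos: [501.4, 2.6, 47.8]
orientation: [3.142, -0.0, -0.249]
contact_force: [-0.1, 0.5, -0.6]
finger_gap: 16.9
gripper_force: 58.8
```

```bash
python3 - <<'E'
from h import *
np.set_printoptions(suppress=True,precision=2)
s=wrist("w4"); o=s["o"]; print(o["tool_pos"],o["orientation"],o["contact_force"])
P=cloud(s); w=cv2.inRange(cv2.cvtColor(s["frame"],cv2.COLOR_RGB2HSV),(5,90,40),(30,255,255))>0
t=w&(P[...,2]>65)&(P[...,2]<90); k=P[t]; z=np.median(k[:,2]); print(z,rect(s,(t*255).astype(np.uint8),z,(270,0,370,460)))
E
```

```text
[501.45   2.56  47.77] [ 3.14 -0.   -0.25] [-0.14  0.45 -0.59]
76.30031873260025 [534.   -5.9 146.3  17.9 -14.4]
```

Call:
drive_tool(
  increments=[
    {"slide": [0,0,0.004],"yaw": 0,"jaw": 1},
    {"slide": [0,0,0.008],"yaw": 0,"jaw": 1},
    {"slide": [0,0,0.0105],"yaw": 0,"jaw": 1},
    {"slide": [0,0,0.0105],"yaw": 0,"jaw": 1},
    {"slide": [0,0,0.0105],"yaw": 0,"jaw": 1},
  ],
)

```text
clock: 5.13
tool_pos: [501.8, 3.5, 37.3]
orientation: [-3.141, -0.001, -0.248]
contact_force: [-1.6, 1.3, 9.8]
finger_gap: 17.2
gripper_force: 61.1
```

Call:
drive_tool(
  increments=[
    {"slide": [0,0,0],"yaw": 0,"jaw": 0.72},
    {"slide": [0,0,0],"yaw": 0,"jaw": 0.6},
    {"slide": [0,0,0],"yaw": 0,"jaw": 0.55},
    {"slide": [0,0,0],"yaw": 0,"jaw": 0.55},
  ],
)

```text
clock: 5.47
tool_pos: [501.2, 3.1, 36.7]
orientation: [3.142, 0.0, -0.248]
contact_force: [-0.9, -0.2, -0.9]
finger_gap: 38.7
gripper_force: 0.0
```

Call:
drive_tool(
  increments=[
    {"slide": [0,0,-0.02],"yaw": 0,"jaw": 0.55},
    {"slide": [0,0,-0.05],"yaw": 0,"jaw": 0.55},
    {"slide": [0,0,-0.085],"yaw": 0,"jaw": 0.55},
    {"slide": [0,0,-0.12],"yaw": 0,"jaw": 0.55},
    {"slide": [0,0,-0.15],"yaw": 0,"jaw": 0.55},
    {"slide": [0,0,-0.15],"yaw": 0,"jaw": 0.55},
    {"slide": [0,0,-0.15],"yaw": 0,"jaw": 0.55},
  ],
)

```text
clock: 6.05
tool_pos: [502.0, 3.2, 188.3]
orientation: [-3.14, -0.003, -0.248]
contact_force: [-0.6, -0.3, -0.3]
finger_gap: 38.5
gripper_force: 0.0
```

```bash
python3 - <<'E'
from h import *
from station import imaging
np.set_printoptions(suppress=True,precision=2)
s=wrist("w5"); o=s["o"]; print(o["tool_pos"])
P=cloud(s); H=cv2.cvtColor(s["frame"],cv2.COLOR_RGB2HSV); w=cv2.inRange(H,(5,90,40),(30,255,255))>0
t=w&(P[...,2]>60)&(P[...,2]<72); z=np.median(P[t][:,2]); print(z,rect(s,(t*255).astype(np.uint8),z,(200,0,450,480)))
b=w&(P[...,2]>22)&(P[...,2]<34); print(rect(s,(b*255).astype(np.uint8),28,(300,0,640,320)))
t=imaging.snapshot("top"); pickle.dump(t,open("top5.pkl","wb")); P=cloud(t)
# crank: handle brown & jaw
q=P[125:180,215:275].reshape(-1,3); hh=cv2.cvtColor(t["frame"],cv2.COLOR_RGB2HSV)[125:180,215:275].reshape(-1,3)
br=(hh[:,1]>80)&(hh[:,0]<20); k=q[br&(q[:,2]>60)]; print("handle",len(k),np.percentile(k,[10,50,90],0),np.histogram(k[:,2],8))
top=k[k[:,2]>np.percentile(k[:,2],60)]; print(cv2.minEnclosingCircle(top[:,:2].astype(np.float32)))
cv2.imwrite("pics/w5s.png",s["frame"][:,:,::-1])
E
```

```text
[501.96   3.22 188.26]
66.27313413284085 [533.8  -4.7 147.6  17.5 -14.5]
[517.5 -70.7 148.2 108.9 -14.4]
handle 36 [[590.39 211.86 137.22]
 [596.03 216.43 140.06]
 [600.66 221.22 142.95]] (array([2, 1, 3, 9, 4, 6, 7, 4]), array([134.55, 135.76, 136.96, 138.17, 139.37, 140.57, 141.78, 142.98,
       144.19]))
((595.5242309570312, 216.13111877441406), 7.254964351654053)
```

View pics/w5s.png

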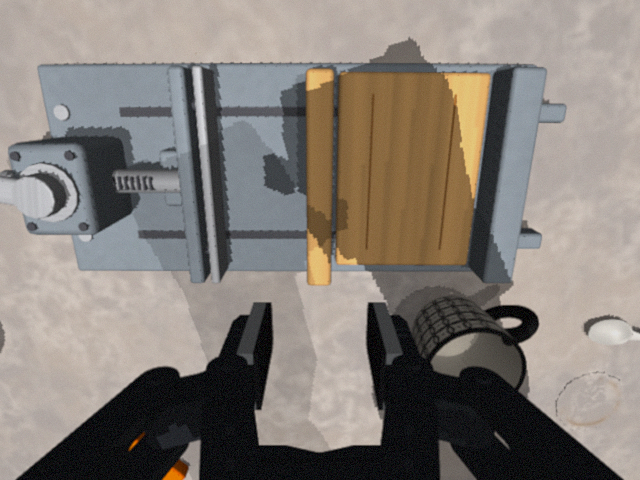

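The rail stands at (320,175) beside the board with a small even gap, ends level; step 1 looks met (y≈67, x≈0). Now to the crank.

Call:
drive_tool(
  increments=[
    {"slide": [0.004,-0.02,-0.03],"yaw": 0,"jaw": 0.4},
    {"slide": [0.01,-0.055,-0.05],"yaw": 0,"jaw": 0.4},
    {"slide": [0.015,-0.092,-0.06],"yaw": 0,"jaw": 0.4},
    {"slide": [0.021,-0.13,-0.06],"yaw": 0,"jaw": 0.4},
    {"slide": [0.027,-0.168,-0.06],"yaw": 0,"jaw": 0.4},
    {"slide": [0.033,-0.2,-0.06],"yaw": 0,"jaw": 0.4},
    {"slide": [0.038,-0.23,-0.06],"yaw": 0,"jaw": 0.4},
    {"slide": [0.038,-0.23,-0.06],"yaw": 0,"jaw": 0.4},
  ],
)

```text
clock: 6.82
tool_pos: [594.6, 223.0, 244.2]
orientation: [-3.141, 0.003, -0.243]
contact_force: [0.4, 0.6, 0.5]
finger_gap: 51.2
gripper_force: 0.0
```

Call:
drive_tool(
  increments=[
    {"slide": [0,0,0],"yaw": 0,"jaw": 0.4},
    {"slide": [0,0,0],"yaw": 0,"jaw": 0.4},
  ],
)

```text
clock: 6.98
tool_pos: [594.2, 216.0, 245.3]
orientation: [3.14, 0.002, -0.249]
contact_force: [-0.6, -0.3, 0.1]
finger_gap: 51.4
gripper_force: 0.0
```

```bash
python3 - <<'E'
from h import *
np.set_printoptions(suppress=True,precision=2)
s=wrist("w6"); o=s["o"]; print(o["tool_pos"],o["orientation"])
P=cloud(s); H=cv2.cvtColor(s["frame"],cv2.COLOR_RGB2HSV)
b=(H[...,1]>80)&((H[...,0]<20))&(P[...,2]>85)&(P[...,2]<160); k=P[b]
print(len(k),np.percentile(k,[2,50,98],0)); top=k[k[:,2]>np.percentile(k[:,2],95)-4]; print(cv2.minEnclosingCircle(top[:,:2].astype(np.float32)),top.mean(0),len(top))
print("axis",proj(s,[574,173,100]))
E
```

```text
[594.17 215.99 245.31] [ 3.14  0.   -0.25]
1076 [[487.53 206.21  86.  ]
 [599.76 216.14 139.15]
 [607.17 380.64 142.42]]
((597.5540771484375, 215.919921875), 9.936300277709961) [597.52 215.43 140.98] 581
axis [[379.22 232.48]]
```

View pics/w6.png

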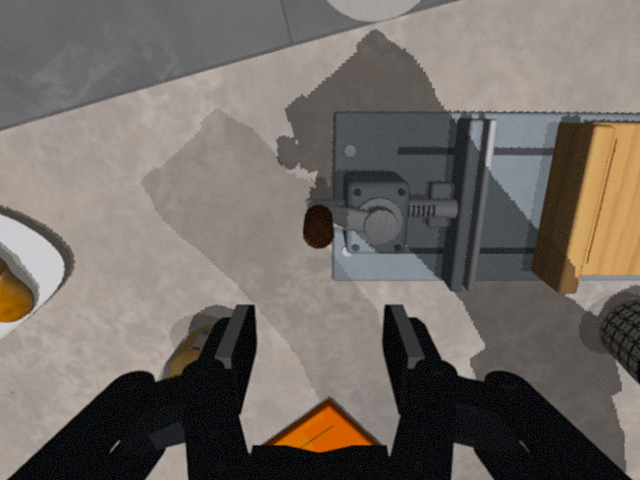

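The handle top is at (318,225) and the axis knob at (382,222), both clear of the jar at (200,350).

```bash
python3 - <<'E'
from h import *
np.set_printoptions(suppress=True,precision=2)
s=pickle.load(open("w6.pkl","rb")); P=cloud(s)
q=P[180:262,340:420].reshape(-1,3); print(np.histogram(q[:,2],bins=range(0,120,4)))
k=q[(q[:,2]>96)]; print(len(k), np.percentile(k,[2,50,98],0))
g=q[(q[:,2]>70)&(q[:,2]<84)]; print("housing",cv2.minAreaRect(g[:,:2].astype(np.float32)))
c=np.array([518-.2,-70.5]);
# clamp from fixed jaw top, wrist w3
s=pickle.load(open("w3.pkl","rb")); P=cloud(s); q=P[60:295,480:555].reshape(-1,3); k=q[(q[:,2]>43)&(q[:,2]<50)]
r=cv2.minAreaRect(k[:,:2].astype(np.float32)); print("fixed",r)
a=np.radians(-14.25); ey=np.array([-np.sin(a),np.cos(a)]); print("axis est",np.array(r[0])+ey*(145+r[1][0]/2 if r[1][0]<60 else 145+r[1][1]/2)+165*ey)
E
```

```text
(array([   0,    0,  364, 1137,   15,    6,    0,    5,   34,   58,  122,
         74,   17,    5,   20,   30,   64,  331, 2063,  610,   39,   98,
        809,  631,    0,    0,    0,    0,    0]), array([  0,   4,   8,  12,  16,  20,  24,  28,  32,  36,  40,  44,  48,
        52,  56,  60,  64,  68,  72,  76,  80,  84,  88,  92,  96, 100,
       104, 108, 112, 116]))
28 [[676.97 195.01 388.23]
 [676.97 195.01 388.23]
 [676.97 195.01 388.23]]
housing ((576.568359375, 170.048095703125), (51.4013557434082, 62.61256408691406), 76.16703033447266)
fixed ((496.534912109375, -141.2439422607422), (24.858034133911133, 158.7137908935547), 75.86622619628906)
axis est [575.9  171.26]
```

Call:
drive_tool(
  increments=[
    {"slide": [0.0033,-0.0003,0.03],"yaw": 0,"jaw": 0.4},
    {"slide": [0.0033,-0.0003,0.065],"yaw": 0,"jaw": 0.4},
    {"slide": [0.0033,-0.0003,0.1],"yaw": 0,"jaw": 0.4},
    {"slide": [0.0033,-0.0003,0.125],"yaw": 0,"jaw": 0.4},
    {"slide": [0.0033,-0.0003,0.137],"yaw": 0,"jaw": 0.4},
    {"slide": [0.0033,-0.0003,0.141],"yaw": 0,"jaw": 0.4},
    {"slide": [0.0033,-0.0003,0.141],"yaw": 0,"jaw": 0.4},
    {"slide": [0.0033,-0.0003,0.141],"yaw": 0,"jaw": 0.4},
  ],
)

```text
clock: 7.7
tool_pos: [598.7, 216.1, 107.3]
orientation: [-3.141, -0.001, -0.249]
contact_force: [-0.1, 0.6, -0.1]
finger_gap: 51.2
gripper_force: 0.0
```

Call:
drive_tool(
  increments=[
    {"slide": [0,0,0],"yaw": 0,"jaw": 0.6},
    {"slide": [0,0,0],"yaw": 0,"jaw": 0.8},
    {"slide": [0,0,0],"yaw": 0,"jaw": 1},
    {"slide": [0,0,0],"yaw": 0,"jaw": 1},
    {"slide": [0,0,0],"yaw": 0,"jaw": 1},
    {"slide": [0,0,0],"yaw": 0,"jaw": 1},
  ],
  grip_force=40,
)

```text
clock: 8.2
tool_pos: [598.3, 215.8, 107.2]
orientation: [-3.141, -0.001, -0.249]
contact_force: [-2.9, -4.0, 11.3]
finger_gap: 20.4
gripper_force: 38.6
```

```bash
python3 - <<'E'
import numpy as np
t0=78.7
for c in range(6):
    a=np.radians(t0-120*c); print(c+1,[[round(.05*(np.cos(a-np.radians(d))-np.cos(a)),4),round(-.05*(np.sin(a-np.radians(d))-np.sin(a)),4)] for d in range(15,121,15)])
E
```

```text
1 [[np.float64(0.0124), np.float64(0.0042)], [np.float64(0.0232), np.float64(0.0115)], [np.float64(0.0318), np.float64(0.0213)], [np.float64(0.0376), np.float64(0.033)], [np.float64(0.0401), np.float64(0.0458)], [np.float64(0.0392), np.float64(0.0588)], [np.float64(0.035), np.float64(0.0712)], [np.float64(0.0278), np.float64(0.082)]]
2 [[np.float64(-0.0098), np.float64(0.0086)], [np.float64(-0.0215), np.float64(0.0144)], [np.float64(-0.0343), np.float64(0.0169)], [np.float64(-0.0474), np.float64(0.016)], [np.float64(-0.0597), np.float64(0.0118)], [np.float64(-0.0706), np.float64(0.0046)], [np.float64(-0.0792), np.float64(-0.0053)], [np.float64(-0.0849), np.float64(-0.017)]]
3 [[np.float64(-0.0025), np.float64(-0.0128)], [np.float64(-0.0017), np.float64(-0.0258)], [np.float64(0.0025), np.float64(-0.0382)], [np.float64(0.0098), np.float64(-0.049)], [np.float64(0.0196), np.float64(-0.0576)], [np.float64(0.0313), np.float64(-0.0634)], [np.float64(0.0441), np.float64(-0.0659)], [np.float64(0.0572), np.float64(-0.0651)]]
4 [[np.float64(0.0124), np.float64(0.0042)], [np.float64(0.0232), np.
[... 261 characters left out ...]
82)]]
5 [[np.float64(-0.0098), np.float64(0.0086)], [np.float64(-0.0215), np.float64(0.0144)], [np.float64(-0.0343), np.float64(0.0169)], [np.float64(-0.0474), np.float64(0.016)], [np.float64(-0.0597), np.float64(0.0118)], [np.float64(-0.0706), np.float64(0.0046)], [np.float64(-0.0792), np.float64(-0.0053)], [np.float64(-0.0849), np.float64(-0.017)]]
6 [[np.float64(-0.0025), np.float64(-0.0128)], [np.float64(-0.0017), np.float64(-0.0258)], [np.float64(0.0025), np.float64(-0.0382)], [np.float64(0.0098), np.float64(-0.049)], [np.float64(0.0196), np.float64(-0.0576)], [np.float64(0.0313), np.float64(-0.0634)], [np.float64(0.0441), np.float64(-0.0659)], [np.float64(0.0572), np.float64(-0.0651)]]
```

Call:
drive_tool(
  increments=[
    {"slide": [0.0124,0.0042,0],"yaw": 0,"jaw": 1},
    {"slide": [0.0232,0.0115,0],"yaw": 0,"jaw": 1},
    {"slide": [0.0318,0.0213,0],"yaw": 0,"jaw": 1},
    {"slide": [0.0376,0.033,0],"yaw": 0,"jaw": 1},
    {"slide": [0.0401,0.0458,0],"yaw": 0,"jaw": 1},
    {"slide": [0.0392,0.0588,0],"yaw": 0,"jaw": 1},
    {"slide": [0.035,0.0712,0],"yaw": 0,"jaw": 1},
    {"slide": [0.0278,0.082,0],"yaw": 0,"jaw": 1},
  ],
)

```text
clock: 8.87
tool_pos: [606.8, 129.4, 107.4]
orientation: [-3.139, -0.005, -0.249]
contact_force: [5.4, 3.2, 4.4]
finger_gap: 20.5
gripper_force: 39.0
```

Call:
drive_tool(
  increments=[
    {"slide": [0,0,0],"yaw": 0,"jaw": 1},
    {"slide": [0,0,0],"yaw": 0,"jaw": 1},
  ],
)

```text
clock: 9.03
tool_pos: [605.3, 128.6, 107.3]
orientation: [3.141, -0.002, -0.25]
contact_force: [-0.7, -6.7, 11.8]
finger_gap: 20.6
gripper_force: 40.1
```

```bash
python3 - <<'E'
from h import *
s=wrist("w7"); o=s["o"]; print(o["tool_pos"],o["contact_force"])
P=cloud(s); k=P[(P[...,2]>43)&(P[...,2]<50)]
a=np.radians(-14.25); ex=np.array([np.cos(a),np.sin(a)]); ey=np.array([-ex[1],ex[0]]); O=np.array([575.9,171])-165*ey
y=(k[:,:2]-O)@ey; print(np.histogram(y,bins=range(-180,120,5)))
E
```

```text
[605.33991245 128.55721179 107.29188141] [-0.72777922 -6.65781728 11.80421207]
(array([   0,    0,    0,    0,    0,    0,    0,    0,    0,    0,    0,
          0,    0,    0,    0,    0,    0,    0,    0,    0,    0,    0,
          0,    0,    0,    0,    0,    0,    0,    0,    0,   11,   31,
         16, 1728,    0,    0,    0,    0,    0,    0,    0,    0,    0,
          0,   15, 1387,  972,  706, 1587, 1620,   57,   52,   54,   26,
          1,    0,    0,    0]), array([-180, -175, -170, -165, -160, -155, -150, -145, -140, -135, -130,
       -125, -120, -115, -110, -105, -100,  -95,  -90,  -85,  -80,  -75,
        -70,  -65,  -60,  -55,  -50,  -45,  -40,  -35,  -30,  -25,  -20,
        -15,  -10,   -5,    0,    5,   10,   15,   20,   25,   30,   35,
         40,   45,   50,   55,   60,   65,   70,   75,   80,   85,   90,
         95,  100,  105,  110,  115]))
```

Call:
drive_tool(
  increments=[
    {"slide": [-0.0098,0.0086,0],"yaw": 0,"jaw": 1},
    {"slide": [-0.0215,0.0144,0],"yaw": 0,"jaw": 1},
    {"slide": [-0.0343,0.0169,0],"yaw": 0,"jaw": 1},
    {"slide": [-0.0474,0.016,0],"yaw": 0,"jaw": 1},
    {"slide": [-0.0597,0.0118,0],"yaw": 0,"jaw": 1},
    {"slide": [-0.0706,0.0046,0],"yaw": 0,"jaw": 1},
    {"slide": [-0.0792,-0.0053,0],"yaw": 0,"jaw": 1},
    {"slide": [-0.0849,-0.017,0],"yaw": 0,"jaw": 1},
  ],
)

```text
clock: 9.75
tool_pos: [527.4, 167.0, 107.2]
orientation: [-3.141, -0.003, -0.25]
contact_force: [7.8, -5.1, 7.4]
finger_gap: 20.7
gripper_force: 39.9
```

Call:
drive_tool(
  increments=[
    {"slide": [-0.0025,-0.0128,0],"yaw": 0,"jaw": 1},
    {"slide": [-0.0017,-0.0258,0],"yaw": 0,"jaw": 1},
    {"slide": [0.0025,-0.0382,0],"yaw": 0,"jaw": 1},
    {"slide": [0.0098,-0.049,0],"yaw": 0,"jaw": 1},
    {"slide": [0.0196,-0.0576,0],"yaw": 0,"jaw": 1},
    {"slide": [0.0313,-0.0634,0],"yaw": 0,"jaw": 1},
    {"slide": [0.0441,-0.0659,0],"yaw": 0,"jaw": 1},
    {"slide": [0.0572,-0.0651,0],"yaw": 0,"jaw": 1},
  ],
)

```text
clock: 10.42
tool_pos: [598.5, 215.9, 107.1]
orientation: [3.141, 0.0, -0.248]
contact_force: [-11.0, -9.9, 17.1]
finger_gap: 20.8
gripper_force: 41.1
```

Call:
drive_tool(
  increments=[
    {"slide": [0.0124,0.0042,0],"yaw": 0,"jaw": 1},
    {"slide": [0.0232,0.0115,0],"yaw": 0,"jaw": 1},
    {"slide": [0.0318,0.0213,0],"yaw": 0,"jaw": 1},
    {"slide": [0.0376,0.033,0],"yaw": 0,"jaw": 1},
    {"slide": [0.0401,0.0458,0],"yaw": 0,"jaw": 1},
    {"slide": [0.0392,0.0588,0],"yaw": 0,"jaw": 1},
    {"slide": [0.035,0.0712,0],"yaw": 0,"jaw": 1},
    {"slide": [0.0278,0.082,0],"yaw": 0,"jaw": 1},
  ],
)

```text
clock: 11.08
tool_pos: [607.0, 129.6, 107.4]
orientation: [-3.139, -0.005, -0.249]
contact_force: [5.9, 1.8, 5.3]
finger_gap: 21.1
gripper_force: 39.9
```

```bash
cat > look.py <<'E'
from h import *
import sys
np.set_printoptions(suppress=True,precision=2)
s=wrist(sys.argv[1]); o=s["o"]; print(o["tool_pos"],o["contact_force"])
P=cloud(s); a=np.radians(-14.25); ex=np.array([np.cos(a),np.sin(a)]); ey=np.array([-ex[1],ex[0]]); O=np.array([575.9,171])-165*ey
k=P[(P[...,2]>43)&(P[...,2]<50)]; y=(k[:,:2]-O)@ey; h,b=np.histogram(y,bins=range(-180,120,3)); print([(int(b[i]),int(h[i])) for i in range(len(h)) if h[i]>40])
w=cv2.inRange(cv2.cvtColor(s["frame"],cv2.COLOR_RGB2HSV),(5,90,30),(30,255,255))>0
t=w&(P[...,2]>61)&(P[...,2]<71); q=P[t]; r=rect(s,(t*255).astype(np.uint8),66,(0,0,640,480)); print("rail z",np.median(q[:,2]),r,"clamp xy",(r[:2]-O)@np.c_[ex,ey])
t=w&(P[...,2]>23)&(P[...,2]<33); r=rect(s,(t*255).astype(np.uint8),28,(0,0,640,480)); print("board",r,"clamp xy",(r[:2]-O)@np.c_[ex,ey])
E
python3 look.py w8
```

```text
[606.99 129.6  107.41] [5.92 1.78 5.26]
[(-9, 1639), (-6, 54), (9, 413), (12, 1056), (15, 1464), (21, 370), (24, 959), (27, 985), (30, 1208), (33, 840), (54, 61), (57, 42), (60, 69), (63, 62), (66, 49), (69, 69), (72, 53), (75, 47), (78, 71), (81, 51), (84, 52), (87, 60), (90, 49)]
rail z 66.1361407682625 [535.5  -2.2 149.8  21.3 -14.5] clamp xy [  3.48 -12.82]
board [523.9 -42.3 160.4  36.9   0.9] clamp xy [  2.1  -54.54]
```

Call:
drive_tool(
  increments=[
    {"slide": [-0.0098,0.0086,0],"yaw": 0,"jaw": 1},
    {"slide": [-0.0215,0.0144,0],"yaw": 0,"jaw": 1},
    {"slide": [-0.0343,0.0169,0],"yaw": 0,"jaw": 1},
    {"slide": [-0.0474,0.016,0],"yaw": 0,"jaw": 1},
    {"slide": [-0.0597,0.0118,0],"yaw": 0,"jaw": 1},
    {"slide": [-0.0706,0.0046,0],"yaw": 0,"jaw": 1},
    {"slide": [-0.0792,-0.0053,0],"yaw": 0,"jaw": 1},
    {"slide": [-0.0849,-0.017,0],"yaw": 0,"jaw": 1},
  ],
)

```text
clock: 11.8
tool_pos: [527.4, 167.1, 107.3]
orientation: [-3.141, -0.003, -0.249]
contact_force: [7.4, -5.3, 8.0]
finger_gap: 20.7
gripper_force: 40.6
```

Call:
drive_tool(
  increments=[
    {"slide": [-0.0025,-0.0128,0],"yaw": 0,"jaw": 1},
    {"slide": [-0.0017,-0.0258,0],"yaw": 0,"jaw": 1},
    {"slide": [0.0025,-0.0382,0],"yaw": 0,"jaw": 1},
    {"slide": [0.0098,-0.049,0],"yaw": 0,"jaw": 1},
    {"slide": [0.0196,-0.0576,0],"yaw": 0,"jaw": 1},
    {"slide": [0.0313,-0.0634,0],"yaw": 0,"jaw": 1},
    {"slide": [0.0441,-0.0659,0],"yaw": 0,"jaw": 1},
    {"slide": [0.0572,-0.0651,0],"yaw": 0,"jaw": 1},
  ],
)

```text
clock: 12.47
tool_pos: [598.5, 216.0, 107.1]
orientation: [3.14, 0.0, -0.248]
contact_force: [-12.0, -9.7, 18.1]
finger_gap: 20.9
gripper_force: 41.6
```

```bash
python3 look.py w9
```

```text
[598.55 215.98 107.09] [-12.02  -9.72  18.14]
[(27, 45), (30, 50), (33, 74), (36, 55), (39, 61), (42, 92), (45, 43), (48, 65), (51, 91), (54, 49), (57, 67), (60, 82), (63, 42), (66, 76), (69, 79), (72, 45), (75, 68), (78, 79), (81, 42), (84, 79), (87, 65), (90, 52), (93, 88), (96, 63), (99, 44), (102, 84), (105, 60), (108, 52), (111, 83), (114, 57)]Traceback (most recent call last):
  File "look.py", line 8, in <module>
    t=w&(P[...,2]>61)&(P[...,2]<71); q=P[t]; r=rect(s,(t*255).astype(np.uint8),66,(0,0,640,480)); print("rail z",np.median(q[:,2]),r,"clamp xy",(r[:2]-O)@np.c_[ex,ey])
                                               ~~~~^^^^^^^^^^^^^^^^^^^^^^^^^^^^^^^^^^^^^^^^^^^^^
  File "h.py", line 12, in rect
    cs,_=cv2.findContours(mm,cv2.RETR_EXTERNAL,cv2.CHAIN_APPROX_NONE); c=max(cs,key=cv2.contourArea)
                                                                         ~~~^^^^^^^^^^^^^^^^^^^^^^^^
ValueError: max() iterable argument is empty
```

Call:
drive_tool(
  increments=[
    {"slide": [0.0042,0.001,0],"yaw": 0,"jaw": 1},
    {"slide": [0.0084,0.0024,0],"yaw": 0,"jaw": 1},
    {"slide": [0.0124,0.0042,0],"yaw": 0,"jaw": 1},
    {"slide": [0.0162,0.0063,0],"yaw": 0,"jaw": 1},
    {"slide": [0.0232,0.0115,0],"yaw": 0,"jaw": 1},
    {"slide": [0.0264,0.0145,0],"yaw": 0,"jaw": 1},
    {"slide": [0.0264,0.0145,0],"yaw": 0,"jaw": 1},
    {"slide": [0.0264,0.0145,0],"yaw": 0,"jaw": 1},
  ],
)

```text
clock: 13.18
tool_pos: [620.7, 195.8, 107.2]
orientation: [-3.141, -0.001, -0.249]
contact_force: [-3.3, -3.3, 12.5]
finger_gap: 20.5
gripper_force: 41.1
```

```bash
python3 - <<'E'
from h import *
from station import observe, imaging
np.set_printoptions(suppress=True,precision=2)
print(observe()["contact_force"])
s=imaging.snapshot("top"); pickle.dump(s,open("top10.pkl","wb"))
P=cloud(s); a=np.radians(-14.25); ex=np.array([np.cos(a),np.sin(a)]); ey=np.array([-ex[1],ex[0]]); O=np.array([575.9,171])-165*ey
cv2.imwrite("pics/top10.png",cv2.resize(s["frame"][110:240,215:505,::-1],None,fx=2.7,fy=2.7,interpolation=cv2.INTER_CUBIC))
E
```

```text
[-3.29 -3.27 12.48]
```

View pics/top10.png

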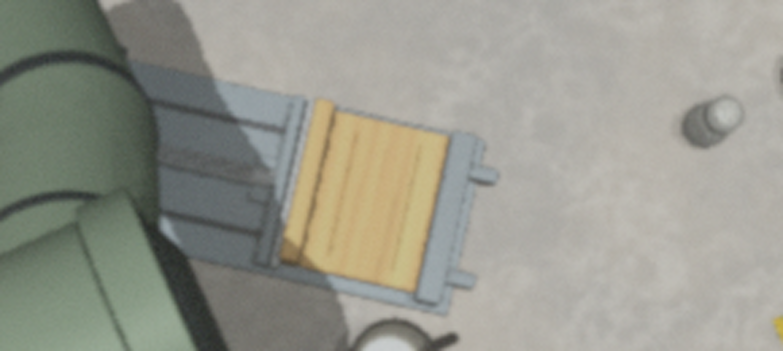

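The crop shows the jaw at (285,180) pressed on the rail (310,180), and the rail tight to the board with the board at the fixed jaw (445,220). By crank angle the plate is compressed about 3 mm. I release and check from above.

Call:
drive_tool(
  increments=[
    {"slide": [0,0,0],"yaw": 0,"jaw": 0.8},
    {"slide": [0,0,0],"yaw": 0,"jaw": 0.6},
    {"slide": [0,0,0],"yaw": 0,"jaw": 0.45},
    {"slide": [0,0,0],"yaw": 0,"jaw": 0.45},
    {"slide": [0,0,-0.025],"yaw": 0,"jaw": 0.45},
    {"slide": [0,0,-0.055],"yaw": 0,"jaw": 0.45},
    {"slide": [0,0,-0.09],"yaw": 0,"jaw": 0.45},
    {"slide": [0,0,-0.125],"yaw": 0,"jaw": 0.45},
  ],
)

```text
clock: 13.9
tool_pos: [619.8, 195.8, 232.1]
orientation: [3.141, 0.001, -0.248]
contact_force: [0.5, -0.4, -0.5]
finger_gap: 46.8
gripper_force: 0.0
```

Call:
drive_tool(
  increments=[
    {"slide": [-0.025,0.025,-0.01],"yaw": 0,"jaw": 0.45},
    {"slide": [-0.05,0.055,-0.02],"yaw": 0,"jaw": 0.45},
    {"slide": [-0.08,0.085,-0.02],"yaw": 0,"jaw": 0.45},
    {"slide": [-0.105,0.115,-0.02],"yaw": 0,"jaw": 0.45},
    {"slide": [-0.12,0.15,-0.02],"yaw": 0,"jaw": 0.45},
    {"slide": [-0.12,0.185,-0.02],"yaw": 0,"jaw": 0.45},
    {"slide": [-0.12,0.19,-0.02],"yaw": 0,"jaw": 0.45},
    {"slide": [-0.12,0.19,-0.02],"yaw": 0,"jaw": 0.45},
  ],
)

```text
clock: 14.57
tool_pos: [456.8, 39.2, 251.4]
orientation: [-3.142, -0.001, -0.252]
contact_force: [-0.1, 1.3, -0.5]
finger_gap: 47.0
gripper_force: 0.0
```

Call:
drive_tool(
  increments=[
    {"slide": [0,0,0],"yaw": 0,"jaw": 0.45},
    {"slide": [0,0,0],"yaw": 0,"jaw": 0.45},
  ],
)

```text
clock: 14.73
tool_pos: [457.5, 42.2, 250.8]
orientation: [-3.141, -0.0, -0.247]
contact_force: [0.8, 0.1, -0.1]
finger_gap: 46.7
gripper_force: 0.0
```

```bash
python3 look.py w11
```

```text
[457.54  42.17 250.78] [ 0.83  0.08 -0.1 ]
[(-174, 106), (-171, 176), (-168, 678), (-165, 725), (-162, 728), (-159, 715), (-156, 731), (-153, 708), (-150, 792), (-147, 698), (-21, 43), (-18, 665), (-15, 727), (-12, 332), (-9, 633), (-6, 711), (-3, 709), (0, 723), (60, 43), (111, 43)]
rail z 66.185608959088 [530.1 -14.8 146.6  18.5 -13.9] clamp xy [  1.34 -26.36]
board [515.  -79.5 148.3 105.  -14.3] clamp xy [  2.64 -92.78]
```

View pics/w11.png

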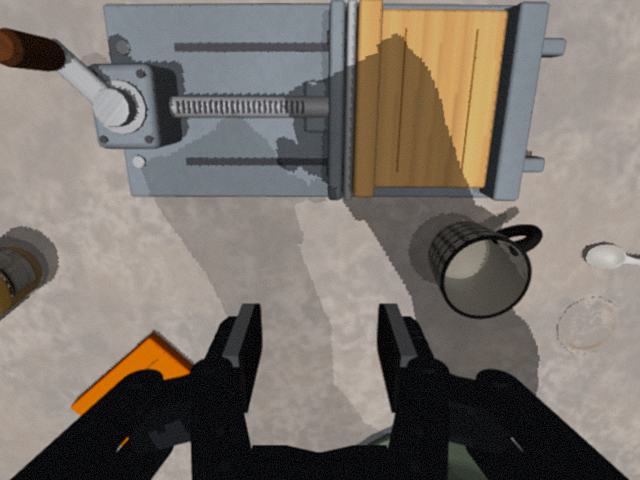

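The jaw plate (348,100), rail (368,95) and board (440,100) are pressed together against the fixed jaw (525,100), and nothing else has been moved. Handing in.

```bash
python3 -c "
from station import ticket; print(ticket.hand_in())"
```

```text
the job is handed in; nothing more can be done
None
```

The job is handed in at about 15 s of the 72 s allowed, with no verdict shown: the rail stands flush along the board's free edge, clamped with an estimated 3 mm of plate compression (not measured), and the arm is clear.

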